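Pass the tube rack through the sprung gate of the hand-over chute

ROBOT

A 7-joint arm with a two-finger parallel gripper is mounted at the origin on the work surface. World frame = base frame: x ahead of the robot, y to its left, z up, the work surface at z = 0. Lengths are in m, angles in rad, forces in N, time in s.
With the tool pointing down it reaches from about 0.4 to 0.875 m from the base axis. Payload 19.3 kg.
Tool frame: the origin (TCP) lies at the very end of the fingers, on their centre line; the grasp point (between the pads) lies 19 mm behind it; z points along the fingers, y is the direction in which the jaws open and shut (so a half turn about z gives the same grasp; the last joint's range is limited). The gripper opens to 85 mm and grips with 20 to 120 N. Pads are 22 mm wide; open, the fingers measure 114 mm over their backs; the gripper's body (76 mm by 85 mm) begins 54 mm behind the grasp point. The pads swing forward as they close: fully open they stand 13 mm farther back than shut.
Start: joints at [1.081, 0.521, -0.036, 1.599, 0.021, 1.021, -0.113], TCP at [0.255, -0.571, 0.231] pointing down, gripper open.
Joint ranges: [-2.91, 2.91], [-0.3, 2.13], [-1.5, 1.42], [0.17, 2.43], [-1.26, 4.41], [0.16, 1.93], [-2.52, 2.52]. Speed limits (rad/s): [1.89, 1.89, 2.39, 2.39, 3.01, 3.01, 3.01].

INTERFACE

Orientations are given as [roll, pitch, yaw] about the fixed x, y, z axes, in that order (R = Rz(yaw) Ry(pitch) Rx(roll)).
In Python, from workcell import bot gives the robot as it stands. The module is installed in compiled form; this text tells all that it offers.
- The arm moves only by the shell command python3 -m inch 'ROWS' [FORCE]. ROWS is JSON, a list of rows, each an object of numbers: "dx", "dy", "dz": the shift along the tool's x, y, z in mm; "rx", "ry", "rz": the turn, a rotation vector about the tool's x, y, z in rad; "hand": the closure, from -1 (fully open) to 1 (shut), so that 0 is half open. In form: [{"dx": .., "dy": .., "dz": .., "rx": .., "ry": .., "rz": .., "hand": ..}, ...]. A call has 1 to 10 rows; each row shifts and turns the commanded pose from where the row before left it, along the tool's axes as they then stand; what a row does not reach is not made up. A row lasts 1/10 s, in which the tool goes at most 50 mm and 8.59 degrees, less where a joint would pass 70% of its speed; a pose out of reach is approached as far as the arm can. A call with a gripper value outside its range is refused whole. The fingers move at their own pace and stop on an object; FORCE is the grip in N (left out, the last holds). Time passes only in rows, so rows that do not move let the fingers close. It gives the time, the measured TCP pose, the force and the opening at its end, in the units of the state.
- bot.observe(): the state, without advancing time (a new reading comes with each control period).
- bot.grab_frame(name): name is "scene" or "top"; returns (picture, depth): 384x512x3 uint8, red, green, blue; 384x512 float32, m along the optical axis (not along the pixel's ray), 0 where there is no reading.
- bot.get_calibration(name): a dict with "vertical_fov" (degrees; the focal length in pixels is half the picture's height over the tangent of half this angle, whatever the lens; pixels are square), "cx", "cy" (the principal point, pixels), "k1" (the pictures are not rectified: a ray, as slopes to the right and down, at radius r is drawn at 1 + k1 r^2 times it, then the intrinsics apply), "origin" and "orientation" of the camera in the world. Camera axes: x right, y down, z forward; pixel columns grow to the right and rows downward; lengths in m; the calibration is good to about 2 mm. A picture is of the moment at which its call begins. get_calibration takes no time and is no camera call.
- bot.job_done(): hands the job in, once; it reports no verdict.
Trained networks look in the newest picture that a camera, given by its name, has taken for a name from the list of things; names that differ only in an ending like _2 or _b are one class to them, and where a whole thing is asked for, a point or a joint stands for the part that bears it (a point fixed in the world has none). Each returns a list of dicts, best first, with "score" (0 to 1); they miss things now and then, are a little off and sometimes report something else, mostly with a low value. They report only what shows in the picture. A call takes as long as a camera call. They do not tell look-alikes from the thing itself.
- bot.trace(camera, target): "region" (384x512 bool, what is visible of it) and "box" ([left, top, right, bottom] in pixels, round what is visible of it).
- bot.tip_of(camera, target): "centre" ([row, column] in pixels: a listed point, or the origin of a listed thing).
The state is a dict: "clock": time; "qpos": joint angles; "qd": joint speeds; "joint_efforts": joint torques, N m; "position": TCP position; "tool_rot": TCP orientation; "force": force on the tool from outside, world axes, zero at the start; "moment": the same for the moment, N m; "grip_width": finger opening in m.
Only numpy, scipy, OpenCV 4.12 (cv2) and the standard library are available. Lean on these libraries where they do the work, as an engineer would, in place of code of your own. Each camera call takes 0.05 s, during which the arm holds its last target.

TASK

Swing the blue sprung gate of the white chute outward with one fingertip and hold it open while you push the rack of red-capped sample tubes along the chute until it is completely past the gate's red tongue, not letting the tongue touch the rack. Then let the gate spring shut behind the rack and take your hand away. Only push: the rack is never lifted or tipped, and everything else on the table stays where it is.

Things in the scene. Friction and masses are not known exactly. Their poses are not given: they have to be found in the camera images.
- chute: fixed white chute, yaw varies. Origin on the table at mid-width, under the shut gate's red tongue. x = the way the rack must travel (roughly robot's left), y = to the gate's side (roughly towards the robot). Runs x = -240 to +180 (24 mm high end wall). Channel y = -28 to +28, floor 6 mm above the table, side walls 6 thick, only 24 mm high; nothing but the gate stands higher
- gate (a joint): gate's opening, rad: 0 shut, 0.85 its stop. Its hinge lies along the chute's x; the top swings outward (+y of the chute), sprung shut: about 2 N at the rail to start, 3 to 5 N to hold at 0.65. Tongue clear of the rack from 0.55 on. Pushing the rack against the tongue does not open it
- gate_hinge (a point): point on the gate's hinge line, fixed: x = 0, y = +39, z = 6 mm in the chute's frame
- gate_rail (a point): on the inner face of the gate's blue rail above the tongue, 60 mm from the hinge line; moves with the gate. Rail: smooth 6 mm plate, x = -230 to +50 of the chute; shut, z = 54 to 100, inner face y = +36. A finger pressing it outward can slide along it. With its lower end at z = 68, the finger's outer side stands at y = +71 mm for 0.53 rad, +77 for 0.6, +88 for 0.72
- gate_tongue (a point): middle of the red tongue's inner end, on the gate; moves with it. Tongue: 6 mm thick along x (-3 to +3); shut, z = 36 to 52 and from the plate in to y = +14, across the rack's way. A finger whose lower end is 60 to 80 mm above the table passes over the tongue, open or shut, and still meets the rail and the rack's end plates
- rack_mid (a point): centre, half-way up, of the loose white rack with ten red-capped tubes, 110 mm long (along the chute), 50 wide, 84 high, 0.2 to 0.4 kg, standing in the channel before the gate. Ends: flat upright plates 50 wide, 55 mm before and behind this point, tops 90 mm above the table (caps 91). Past the tongue when this point is at x = 60 mm or more of the chute (119 at the end wall)
- rack: the same rack: origin at the centre of its underside, x along its length
- water_bottle: bystander: clear amber drinking bottle, 66 mm across, 190 tall, red cap; origin under its centre
- sanitizer: bystander: blue bottle with white cap, 60 mm across, 150 tall; origin under its centre
- swab_pot: bystander: green pot of swabs, 60 mm across, 105 tall with the swabs; origin under its centre
- tape: bystander: yellow roll of tape lying flat, 80 mm across, 20 high; origin under its centre
- thermometer: bystander: white handheld thermometer lying on its side, about 110 x 130 mm, 34 high; origin under its barrel
- stapler: bystander: red and black stapler, 120 x 32 mm, 55 high; origin under its centre
- mask_box: bystander: white and blue carton of masks, 100 x 180 mm, 100 high; origin under its centre
Mind the look-alikes: they are no part of the job. Leave any orange or pink look-alike of the rack alone.

How it is judged:
By the outcome, as a careful person would: the job done as asked, in the order asked, and still so for the second after the job is handed in, with the robot touching nothing.
It also fails if it takes over 42 s, if anything falls off the work surface, if the arm or the gripper's body presses on something with over 40 N, if the wrist force passes 120 N, or if a joint passes its speed limit or range.

## Working session

There is one attempt and no reset: what is moved stays moved. The work goes in short steps, Python scripts to look and compute and a shell command to move; the robot and the scene stay as the last step left them, time stands still between calls to the robot, and variables do not carry over. Pictures are saved under pics/ and viewed, and the job is handed in when it is done.

```bash
mkdir -p pics; python3 - <<'E'
from workcell import bot
import cv2
s=bot.observe();print(s)
for n in ("scene","top"):
    p,d=bot.grab_frame(n);cv2.imwrite(f"pics/{n}0.png",p[:,:,::-1]);print(n,bot.get_calibration(n))
    for t in ("gate_hinge","gate_rail","gate_tongue","rack_mid","rack","chute"):
        print(t,[(r['score'],r['centre'],) for r in bot.tip_of(n,t)])
E
```

```text
{'clock': 0.0, 'qpos': array([ 1.08081369,  0.52202721, -0.03633385,  1.5999948 ,  0.0211909 ,
        1.02112413, -0.11280733]), 'qd': array([-1.22765497e-04,  1.33615923e-03,  1.64287790e-04,  5.46279838e-05,
       -9.14638654e-04, -1.73349366e-03, -1.21376531e-03]), 'joint_efforts': array([-8.62506090e-05, -9.27110267e+01,  1.97966538e+00, -3.69931984e+01,
        1.78906659e-02,  8.21326015e-03,  6.98983672e-05]), 'position': array([ 0.25455776, -0.57043551,  0.23072217]), 'tool_rot': array([-3.14042613e+00,  7.34052337e-05,  4.19765980e-01]), 'force': array([0.37624429, 0.06413056, 0.38651357]), 'moment': array([-0.0162507 ,  0.02651332, -0.04559188]), 'grip_width': 0.08535955249202751}
scene {'vertical_fov': 49.83671680378936, 'cx': 261.0300890626115, 'cy': 190.56871220296546, 'k1': -0.14319846813833176, 'origin': array([ 1.02767323, -0.62117189,  1.04063956]), 'orientation': array([-2.4718303 ,  0.00671689,  0.63145861])}
gate_hinge [(0.62, [196.2, 253.1])]
gate_rail [(0.74, [184.0, 253.3])]
gate_tongue [(0.8, [192.7, 258.6]), (0.5, [194.9, 314.5])]
rack_mid [(0.94, [202.7, 177.9]), (0.93, [259.5, 141.8]), (0.66, [219.3, 251.4])]
rack [(0.85, [264.2, 146.3]), (0.83, [206.9, 185.0]), (0.65, [228.3, 251.9])]
chute [(0.63, [262.2, 285.6]), (0.6, [204.4, 260.9])]
top {'vertical_fov': 42.434619473572525, 'cx': 261.0834139645993, 'cy': 194.53149961777487, 'k1': -0.09982388027267157, 'origin': array([ 0.36523442, -0.01770306,  1.68621553]), 'orientation': array([-3.02948615,  0.00567226, -1.57648391])}
gate_hinge [(0.89, [196.5, 258.1]), (0.37, [179.7, 285.5])]
gate_rail [(0.59, [196.4, 257.5]), (0.55, [187.3, 256.3]), (0.21, [238.2, 239.9])]
gate_tongue [(0.62, [187.2, 256.3])]
rack_mid [(0.84, [176.7, 286.5]), (0.63, [244.7, 309.4]), (0.59, [227.6, 370.4]), (0.54, [187.8, 258.9])]
rack [(0.71, [231.5, 370.1]), (0.63, [244.9, 307.9]), (0.6, [181.5, 284.8])]
chute [(0.6, [186.0, 255.9]), (0.34, [162.5, 138.6])]
```

View pics/scene0.png

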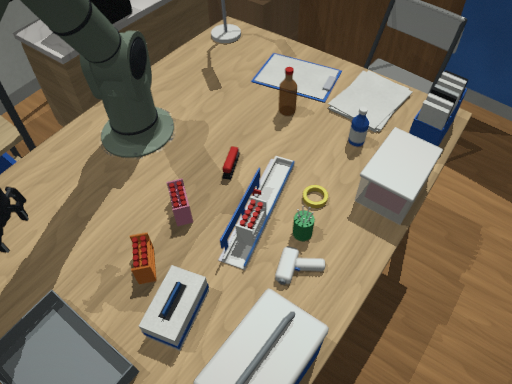

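View pics/top0.png

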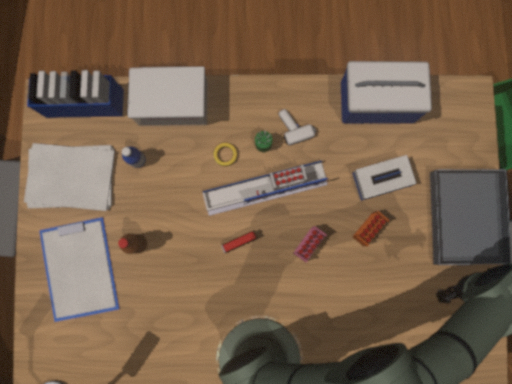

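The rack in the chute is at about (289,177) in the top view and (252,213) in the scene view. The pink and orange racks are look-alikes. Next I fit the chute's frame.

```bash
cat > h.py <<'E'
import numpy as np,cv2
from workcell import bot
from scipy.spatial.transform import Rotation as R
def cam(n):
    c=bot.get_calibration(n);f=192/np.tan(np.radians(c['vertical_fov'])/2)
    K=np.array([[f,0,c['cx']],[0,f,c['cy']],[0,0,1]]);D=np.array([c['k1'],0,0,0,0])
    return K,D,R.from_euler('xyz',c['orientation']).as_matrix(),np.array(c['origin'])
def rays(n,uv):
    K,D,M,o=cam(n);q=cv2.undistortPoints(np.array(uv,float).reshape(-1,1,2),K,D).reshape(-1,2)
    return np.c_[q,np.ones(len(q))]
def plane(n,uv,z):
    K,D,M,o=cam(n);w=rays(n,uv)@M.T;return o+w*((z-o[2])/w[:,2])[:,None]
def depthpts(n,uv,d):
    K,D,M,o=cam(n);return o+(rays(n,uv)*np.array(d)[:,None])@M.T
def proj(n,P):
    K,D,M,o=cam(n);return cv2.projectPoints(((np.array(P,float).reshape(-1,3)-o)@M).reshape(-1,1,3),np.zeros(3),np.zeros(3),K,D)[0].reshape(-1,2)
E
python3 - <<'E'
from h import *
for n,(u0,v0,u1,v1) in {"top":(190,150,340,225),"scene":(205,145,305,275)}.items():
    p,d=bot.grab_frame(n);np.savez(f"{n}.npz",p=p,d=d)
    k=5 if n=="top" else 4.5
    cv2.imwrite(f"pics/{n}_crop.png",cv2.resize(p[v0:v1,u0:u1,::-1],None,fx=k,fy=k,interpolation=cv2.INTER_CUBIC))
    uu,vv=np.meshgrid(np.arange(u0,u1),np.arange(v0,v1));uv=np.c_[uu.ravel(),vv.ravel()]
    dd=d[v0:v1,u0:u1].ravel();P=depthpts(n,uv[dd>0],dd[dd>0])
    c=P[(P[:,2]>.012)]
    print(n,"z hist",np.histogram(P[:,2],bins=np.arange(-.01,.12,.01)))
    for lo,hi in ((.015,.03),(.085,.105)):
        q=P[(P[:,2]>lo)&(P[:,2]<hi)]
        r=cv2.minAreaRect(q[:,:2].astype(np.float32)*1000);print(lo,hi,len(q),r)
    w=depthpts(n,[[260,100]],[d[100,260]]);print(w)
E
```

```text
top z hist (array([4422, 5065,  454,  314,   49,   20,   56,  235,   50,  148,  227,
         69]), array([-0.01,  0.  ,  0.01,  0.02,  0.03,  0.04,  0.05,  0.06,  0.07,
        0.08,  0.09,  0.1 ,  0.11]))
0.015 0.03 470 ((638.2544555664062, -12.19354248046875), (198.86550903320312, 424.2052307128906), 10.964712142944336)
0.085 0.105 399 ((590.9454345703125, -79.70451354980469), (66.3072280883789, 274.6077575683594), 14.403558731079102)
[[ 0.88956542 -0.00731725  0.00131665]]
scene z hist (array([2305, 6945,  530,  662,  634,  268,  178,  306,  327,  284,  386,
        120]), array([-0.01,  0.  ,  0.01,  0.02,  0.03,  0.04,  0.05,  0.06,  0.07,
        0.08,  0.09,  0.1 ,  0.11]))
0.015 0.03 863 ((581.0147094726562, -22.288818359375), (263.31256103515625, 462.9445495605469), 32.61905288696289)
0.085 0.105 668 ((647.6807250976562, -66.24247741699219), (186.8920440673828, 281.3998107910156), 14.35965347290039)
[[ 0.26135176  0.40787453 -0.00496821]]
```

```bash
python3 - <<'E'
import cv2
for n in("top","scene"):print(cv2.imread(f"pics/{n}_crop.png").shape)
E
```

```text
(375, 750, 3)
(585, 450, 3)
```

View pics/top_crop.png

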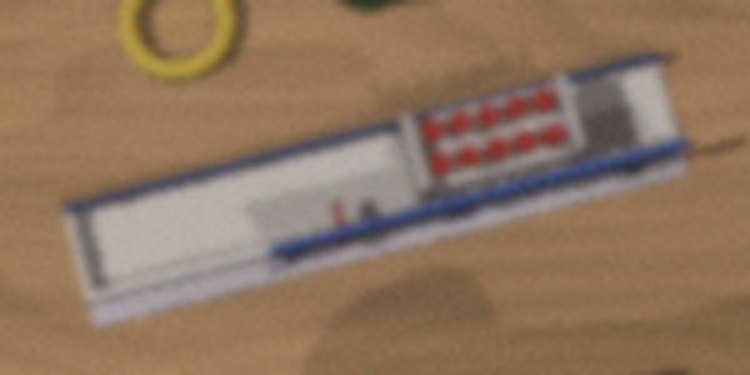

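View pics/scene_crop.png

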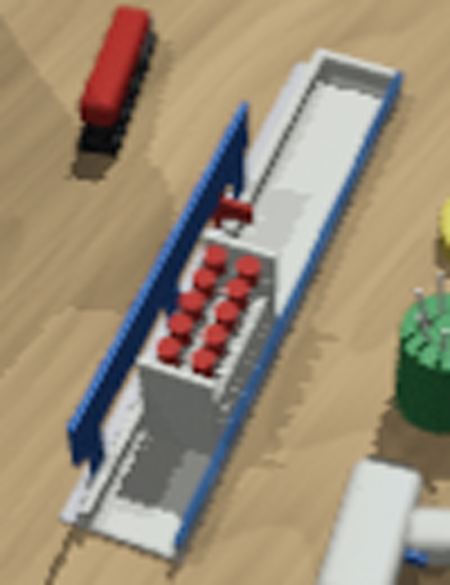

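```bash
cat > fit.py <<'E'
from h import *
from scipy.optimize import least_squares
T=[((180,-34,24),(66,206)),((-240,-34,24),(662,55)),((50,39,100),(275,251)),((-230,39,100),(688,146)),((0,14,52),(338,205))]
S=[((180,-34,24),(401,74)),((-240,-34,24),(180,545)),((50,39,100),(245,104)),((-230,39,100),(70,428)),((180,34,24),(318,52))]
def W(p,L):
    L=np.array(L,float)/1000;c,s=np.cos(p[2]),np.sin(p[2])
    return np.c_[p[0]+c*L[:,0]-s*L[:,1],p[1]+s*L[:,0]+c*L[:,1],L[:,2]]
def res(p,full=False):
    o=[]
    for n,Q,k,off in(("top",T,5,(190,150)),("scene",S,4.5,(205,145))):
        m=(np.array([q[1] for q in Q])+.5)/k-.5+np.array(off)
        o.append((proj(n,W(p,[q[0] for q in Q]))-m))
    return np.concatenate(o) if full else np.concatenate(o).ravel()
if __name__=="__main__":
    r=least_squares(res,[.63,-.02,1.8],loss='soft_l1');print(r.x);print(res(r.x,True).round(1));p=r.x
    np.save('chute.npy',p)
    # rack end plates top edges via caps: compare overlay
    for n,k,(u0,v0,u1,v1) in(("top",5,(190,150,340,225)),("scene",4.5,(205,145,305,275))):
        im=cv2.imread(f"pics/{n}_crop.png")
        def dr(L,c):
            q=((proj(n,W(p,L))-np.array([u0,v0])+.5)*k-.5).astype(int);cv2.polylines(im,[q],False,c,1)
        dr([(-240,-34,24),(180,-34,24),(180,34,24),(-240,34,24)],(0,255,0));dr([(-230,36,100),(50,36,100),(50,36,54),(-230,36,54),(-230,36,100)],(255,255,0))
        dr([(0,36,52),(0,14,52),(0,14,36)],(0,255,255))
        for a in range(-200,-40,1):pass
        for x in(-60,-110,-170):pass
        cv2.imwrite(f"pics/{n}_ov.png",im)
    # rack from caps: red pixels depth
    for n in("top","scene"):
        z=np.load(f"{n}.npz");im=z['p'].astype(int);m=(im[...,0]>130)&(im[...,1]<70)&(im[...,2]<80)
        v,u=np.nonzero(m);P=plane(n,np.c_[u,v],.091);c,s=np.cos(p[2]),np.sin(p[2])
        d=P[:,:2]-p[:2];L=np.c_[d@[c,s],d@[-s,c]]*1000
        k=(L[:,0]>-220)&(L[:,0]<-20)&(abs(L[:,1])<45);print(n,k.sum(),L[k].mean(0),np.percentile(L[k],[2,98],axis=0))
E
python3 fit.py
```

```text
[0.57550212 0.00694458 1.81986493]
[[-0.4  0.7]
 [-0.2  0. ]
 [-0.7  0.5]
 [ 0.3 -0.2]
 [-0.   0.2]
 [ 0.8  0.3]
 [-0.1  0.8]
 [ 0.2 -0.4]
 [-0.5  1.1]
 [ 0.1 -0.3]]
top 58 [-106.49574284   -2.96893468] [[-149.41640202  -17.76481017]
 [ -68.25315761   11.91346647]]
scene 158 [-1.07084557e+02  7.19628248e-02] [[-151.14723174  -17.42311403]
 [ -28.37449931   17.4644738 ]]
```

View pics/top_ov.png

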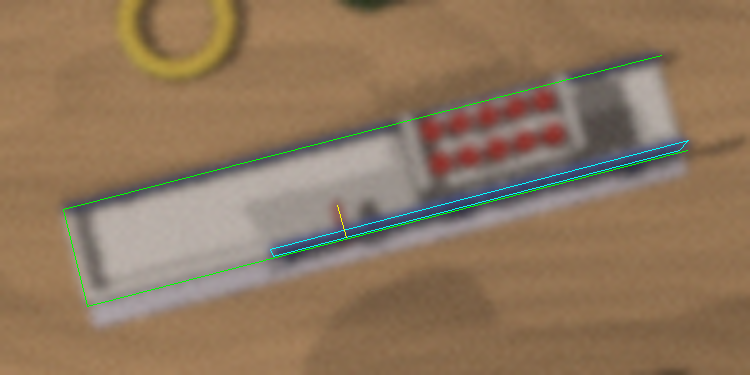

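View pics/scene_ov.png

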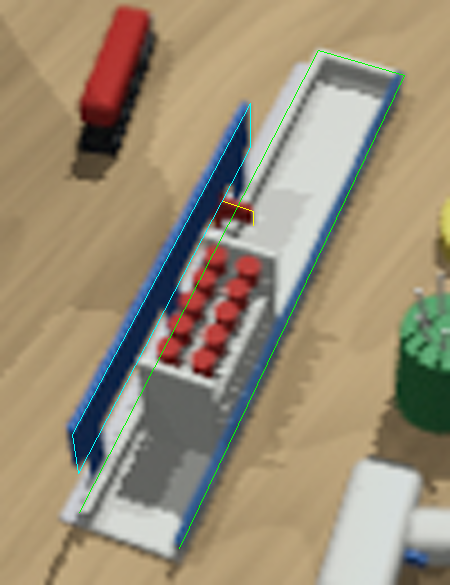

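The overlay matches in both views. The rack's middle is at chute x ≈ -106, so its rear plate is at -161. The plan is to make the tool x axis the chute's +x, with one finger pressing the rail and the other pushing the rear plate.

```bash
cat > go.py <<'E'
import sys
from h import *
from fit import W
p=np.load('chute.npy')
s=bot.observe();P=s['position'];M=R.from_euler('xyz',s['tool_rot']).as_matrix()
c,sn=np.cos(p[2]),np.sin(p[2]);d=P[:2]-p[:2]
print('t',s['clock'],'chute pos',np.round([d@[c,sn]*1e3,d@[-sn,c]*1e3,P[2]*1e3],1),'w',s['grip_width'].round(4))
Y=np.array([-sn,c,0]);X=np.array([c,sn,0])
print('F chute',(s['force']@X).round(1),(s['force']@Y).round(1),s['force'][2].round(1),'M',s['moment'].round(2))
G=np.c_[X,-Y,[0,0,-1]]
print('rotvec to target (tool)',R.from_matrix(M.T@G).as_rotvec().round(3),'q',s['qpos'].round(2))
if len(sys.argv)>1:
    t=W(p,[[float(a) for a in sys.argv[1:4]]])[0];print('tool delta mm',(M.T@(t-P)*1e3).round(1),'world tgt',t.round(3))
E
python3 go.py -195 -15 200
```

```text
Traceback (most recent call last):
  File "go.py", line 7, in <module>
    print('t',s['clock'],'chute pos',np.round([d@[c,sn]*1e3,d@[-sn,c]*1e3,P[2]*1e3],1),'w',s['grip_width'].round(4))
                                                                                           ^^^^^^^^^^^^^^^^^^^^^
AttributeError: 'float' object has no attribute 'round'
```

```bash
sed -i "s/s\['grip_width'\].round(4)/round(s['grip_width'],4)/" go.py; python3 go.py -195 -15 200
```

```text
t 0.8 chute pos [-480.8  453.3  231.3] w 0.0854
F chute 0.1 -0.4 0.2 M [-0.01  0.01 -0.  ]
rotvec to target (tool) [ 0.  -0.  -1.4] q [ 1.08  0.52 -0.04  1.6   0.02  1.02 -0.11]
tool delta mm [ 510.  -202.1   31.3] world tgt [ 0.638 -0.178  0.2  ]
```

```bash
python3 -m inch '[{"dx":25,"dy":-10,"dz":0,"hand":-0.46},{"dx":25,"dy":-10,"hand":-0.46},{"dx":25,"dy":-10,"hand":-0.46},{"dx":25,"dy":-10,"hand":-0.46},{"dx":25,"dy":-10,"hand":-0.46},{"dx":25,"dy":-10,"hand":-0.46},{"dx":25,"dy":-10,"hand":-0.46},{"dx":25,"dy":-10,"hand":-0.46},{"dx":25,"dy":-10,"hand":-0.46},{"dx":25,"dy":-10,"hand":-0.46}]' 20; python3 go.py -195 -15 200
```

```text
t 0.8 chute pos [-480.8  453.3  231.3] w 0.0854
F chute 0.1 -0.4 0.2 M [-0.01  0.01 -0.  ]
rotvec to target (tool) [ 0.  -0.  -1.4] q [ 1.08  0.52 -0.04  1.6   0.02  1.02 -0.11]
tool delta mm [ 510.  -202.1   31.3] world tgt [ 0.638 -0.178  0.2  ]schema error: expected keys dx, dy, dz, rx, ry, rz, hand
```

All keys are required in every row.

```bash
python3 -m inch '[{"dx":25,"dy":-10,"dz":0,"rx":0,"ry":0,"rz":0,"hand":-0.46},{"dx":25,"dy":-10,"dz":0,"rx":0,"ry":0,"rz":0,"hand":-0.46},{"dx":25,"dy":-10,"dz":0,"rx":0,"ry":0,"rz":0,"hand":-0.46},{"dx":25,"dy":-10,"dz":0,"rx":0,"ry":0,"rz":0,"hand":-0.46},{"dx":25,"dy":-10,"dz":0,"rx":0,"ry":0,"rz":0,"hand":-0.46},{"dx":25,"dy":-10,"dz":0,"rx":0,"ry":0,"rz":0,"hand":-0.46},{"dx":25,"dy":-10,"dz":0,"rx":0,"ry":0,"rz":0,"hand":-0.46},{"dx":25,"dy":-10,"dz":0,"rx":0,"ry":0,"rz":0,"hand":-0.46},{"dx":25,"dy":-10,"dz":0,"rx":0,"ry":0,"rz":0,"hand":-0.46},{"dx":25,"dy":-10,"dz":0,"rx":0,"ry":0,"rz":0,"hand":-0.46}]' 20; python3 go.py -195 -15 200
```

```text
clock: 1.8
position: [0.443, -0.3767, 0.2314]
tool_rot: [3.141, -0.0, 0.42]
force: [0.1, 0.6, -0.1]
grip_width: 0.0623
t 1.8 chute pos [-339.2  223.   231.4] w 0.0623
F chute 0.5 -0.2 -0.1 M [-0.04 -0.04 -0.05]
rotvec to target (tool) [ 0.   0.  -1.4] q [ 0.67  0.45 -0.09  1.72  0.05  0.98 -0.59]
tool delta mm [ 259.  -101.6   31.4] world tgt [ 0.638 -0.178  0.2  ]
```

```bash
python3 -m inch '[{"dx":26,"dy":-10,"dz":0,"rx":0,"ry":0,"rz":0,"hand":-0.46},{"dx":26,"dy":-10,"dz":0,"rx":0,"ry":0,"rz":0,"hand":-0.46},{"dx":26,"dy":-10,"dz":0,"rx":0,"ry":0,"rz":0,"hand":-0.46},{"dx":26,"dy":-10,"dz":0,"rx":0,"ry":0,"rz":0,"hand":-0.46},{"dx":26,"dy":-10,"dz":0,"rx":0,"ry":0,"rz":0,"hand":-0.46},{"dx":26,"dy":-10,"dz":0,"rx":0,"ry":0,"rz":0,"hand":-0.46},{"dx":26,"dy":-10,"dz":0,"rx":0,"ry":0,"rz":0,"hand":-0.46},{"dx":26,"dy":-10,"dz":0,"rx":0,"ry":0,"rz":0,"hand":-0.46},{"dx":26,"dy":-10,"dz":0,"rx":0,"ry":0,"rz":0,"hand":-0.46},{"dx":25,"dy":-11,"dz":0,"rx":0,"ry":0,"rz":0,"hand":-0.46}]' && python3 -m inch '[{"dx":0,"dy":0,"dz":0,"rx":0,"ry":0,"rz":-0.14,"hand":-0.46},{"dx":0,"dy":0,"dz":0,"rx":0,"ry":0,"rz":-0.14,"hand":-0.46},{"dx":0,"dy":0,"dz":0,"rx":0,"ry":0,"rz":-0.14,"hand":-0.46},{"dx":0,"dy":0,"dz":0,"rx":0,"ry":0,"rz":-0.14,"hand":-0.46},{"dx":0,"dy":0,"dz":0,"rx":0,"ry":0,"rz":-0.14,"hand":-0.46},{"dx":0,"dy":0,"dz":0,"rx":0,"ry":0,"rz":-0.14,"hand":-0.46},{"dx":0,"dy":0,"dz":0,"rx":0,"ry":0,"rz":-0.14,"hand":-0.46},{"dx":0,"dy":0,"dz":0,"rx":0,"ry":0,"rz":-0.14,"hand":-0.46},{"dx":0,"dy":0,"dz":0,"rx":0,"ry":0,"rz":-0.14,"hand":-0.46},{"dx":0,"dy":0,"dz":0,"rx":0,"ry":0,"rz":-0.14,"hand":-0.46}]'; python3 go.py -195 -15 130
```

```text
clock: 2.8
position: [0.6384, -0.1789, 0.2313]
tool_rot: [3.142, -0.0, 0.42]
force: [0.2, -1.4, -0.2]
grip_width: 0.0623
clock: 3.8
position: [0.6376, -0.1798, 0.2313]
tool_rot: [-3.142, 0.0, 1.825]
force: [0.6, -0.0, 0.6]
grip_width: 0.062
t 3.8 chute pos [-196.3  -14.1  231.3] w 0.062
F chute -0.1 -0.5 0.6 M [-0.03 -0.01  0.04]
rotvec to target (tool) [-0.     0.     0.006] q [ 0.47  0.62 -0.46  1.47  0.29  1.12  0.22]
tool delta mm [  1.3   0.9 101.3] world tgt [ 0.638 -0.178  0.13 ]
```

```bash
python3 -m inch '[{"dx":0,"dy":0,"dz":20,"rx":0,"ry":0,"rz":0.003,"hand":-0.46},{"dx":0,"dy":0,"dz":30,"rx":0,"ry":0,"rz":0,"hand":-0.46},{"dx":0,"dy":0,"dz":30,"rx":0,"ry":0,"rz":0,"hand":-0.46},{"dx":0,"dy":0,"dz":21,"rx":0,"ry":0,"rz":0,"hand":-0.46}]'; python3 - <<'E'
from h import *
p,d=bot.grab_frame("scene")
cv2.imwrite("pics/s2.png",cv2.resize(p[110:290,180:340,::-1],None,fx=3.3,fy=3.3,interpolation=cv2.INTER_CUBIC))
E
```

```text
clock: 4.2
position: [0.6369, -0.1798, 0.1283]
tool_rot: [-3.14, -0.001, 1.817]
force: [-0.6, -0.4, -0.5]
grip_width: 0.0621
```

View pics/s2.png

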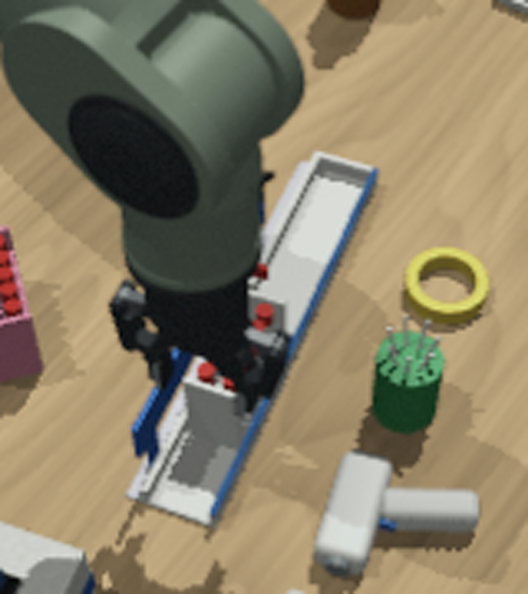

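```bash
python3 -m inch '[{"dx":0,"dy":4,"dz":10,"rx":0,"ry":0,"rz":0,"hand":-0.46},{"dx":0,"dy":0,"dz":20,"rx":0,"ry":0,"rz":0,"hand":-0.46},{"dx":0,"dy":0,"dz":20,"rx":0,"ry":0,"rz":0,"hand":-0.46},{"dx":0,"dy":0,"dz":12,"rx":0,"ry":0,"rz":0,"hand":-0.46},{"dx":0,"dy":0,"dz":0,"rx":0,"ry":0,"rz":0,"hand":-0.46}]'; python3 go.py -195 38 68;  python3 - <<'E'
from h import *
p,d=bot.grab_frame("scene")
cv2.imwrite("pics/s3.png",cv2.resize(p[110:290,180:340,::-1],None,fx=3.3,fy=3.3,interpolation=cv2.INTER_CUBIC))
E
```

```text
clock: 4.75
position: [0.6412, -0.1786, 0.0674]
tool_rot: [-3.14, -0.001, 1.817]
force: [-0.2, 0.2, 0.1]
grip_width: 0.0622
t 4.75 chute pos [-196.   -18.    67.4] w 0.0622
F chute 0.3 0.2 0.1 M [ 0.05 -0.03  0.02]
rotvec to target (tool) [-0.001 -0.001 -0.003] q [ 0.43  0.8  -0.4   1.58  0.38  0.84  0.13]
tool delta mm [  0.8 -56.   -0.5] world tgt [ 0.587 -0.191  0.068]
```

View pics/s3.png

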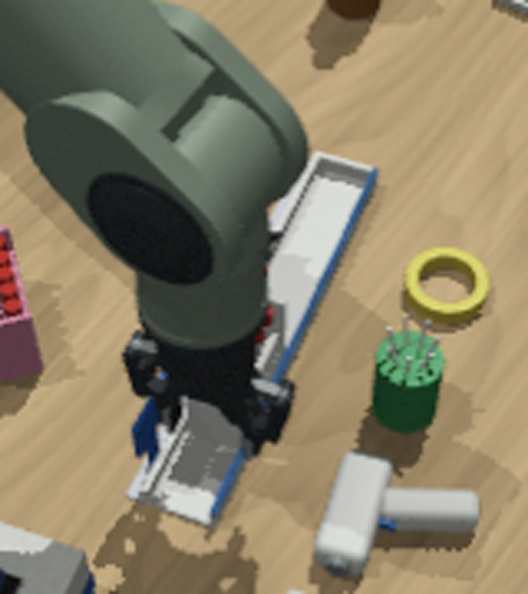

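```bash
python3 -m inch '[{"dx":0,"dy":-5,"dz":0,"rx":0,"ry":0,"rz":0,"hand":-0.46},{"dx":0,"dy":-5,"dz":0,"rx":0,"ry":0,"rz":0,"hand":-0.46},{"dx":0,"dy":-5,"dz":0,"rx":0,"ry":0,"rz":0,"hand":-0.46},{"dx":0,"dy":-5,"dz":0,"rx":0,"ry":0,"rz":0,"hand":-0.46},{"dx":0,"dy":0,"dz":0,"rx":0,"ry":0,"rz":0,"hand":-0.46}]'; python3 go.py -195 38 68;  python3 -m inch '[{"dx":0,"dy":-5,"dz":0,"rx":0,"ry":0,"rz":0,"hand":-0.46},{"dx":0,"dy":-5,"dz":0,"rx":0,"ry":0,"rz":0,"hand":-0.46},{"dx":0,"dy":-5,"dz":0,"rx":0,"ry":0,"rz":0,"hand":-0.46},{"dx":0,"dy":-5,"dz":0,"rx":0,"ry":0,"rz":0,"hand":-0.46},{"dx":0,"dy":0,"dz":0,"rx":0,"ry":0,"rz":0,"hand":-0.46}]'; python3 go.py -195 38 68
```

```text
clock: 5.3
position: [0.6215, -0.1841, 0.0686]
tool_rot: [3.142, 0.0, 1.816]
force: [0.9, -0.3, 1.3]
grip_width: 0.0624
t 5.3 chute pos [-196.5    2.5   68.6] w 0.0624
F chute -0.5 -0.8 1.3 M [ 0.02 -0.29  0.05]
rotvec to target (tool) [ 0.     0.    -0.004] q [ 0.45  0.78 -0.4   1.63  0.39  0.81  0.13]
tool delta mm [  1.4 -35.5   0.6] world tgt [ 0.587 -0.191  0.068]
clock: 5.8
position: [0.602, -0.1888, 0.0683]
tool_rot: [-3.141, -0.0, 1.816]
force: [1.6, 0.5, 1.9]
grip_width: 0.0626
t 5.8 chute pos [-196.2   22.5   68.3] w 0.0626
F chute 0.1 -1.7 1.9 M [ 0.16 -0.29 -0.05]
rotvec to target (tool) [-0.    -0.    -0.004] q [ 0.47  0.76 -0.4   1.68  0.39  0.78  0.14]
tool delta mm [  1.2 -15.5   0.4] world tgt [ 0.587 -0.191  0.068]
```

```bash
python3 -m inch '[{"dx":0,"dy":-4,"dz":0,"rx":0,"ry":0,"rz":0,"hand":-0.46},{"dx":0,"dy":-4,"dz":0,"rx":0,"ry":0,"rz":0,"hand":-0.46},{"dx":0,"dy":-4,"dz":0,"rx":0,"ry":0,"rz":0,"hand":-0.46},{"dx":0,"dy":-4,"dz":0,"rx":0,"ry":0,"rz":0,"hand":-0.46},{"dx":0,"dy":0,"dz":0,"rx":0,"ry":0,"rz":0,"hand":-0.46}]'; python3 go.py -195 38 68;  cat > gate.py <<'E'
import sys
from h import *
from fit import W
p=np.load('chute.npy');tag=sys.argv[1]
for n,k,(u0,v0,u1,v1) in(("top",5,(190,150,340,225)),("scene",4,(190,130,330,280))):
    im,d=bot.grab_frame(n);im=im[v0:v1,u0:u1,::-1];im=cv2.resize(im,None,fx=k,fy=k,interpolation=cv2.INTER_CUBIC);cv2.imwrite(f"pics/{n}_{tag}r.png",im)
    for a,col in((.55,(0,255,255)),(.65,(0,255,0)),(.75,(255,0,255))) if len(sys.argv)<3 else ((0,(0,255,0)),):
        def rot(L):
            L=np.array(L,float);y=L[:,1]-39;z=L[:,2]-6;return np.c_[L[:,0],39+y*np.cos(a)+z*np.sin(a),6+z*np.cos(a)-y*np.sin(a)]
        for L in([(-230,36,100),(50,36,100),(50,36,54)],[(0,36,52),(0,14,52),(0,14,36)]):
            q=((proj(n,W(p,rot(L)))-np.array([u0,v0])+.5)*k-.5).astype(int);cv2.polylines(im,[q],False,col,1)
    cv2.imwrite(f"pics/{n}_{tag}.png",im)
    print(n,[(r['score'],r['centre']) for r in bot.tip_of(n,"gate_tongue")],[(r['score'],r['centre']) for r in bot.tip_of(n,"rack_mid")])
E
python3 gate.py a
```

```text
clock: 6.3
position: [0.5867, -0.1926, 0.0683]
tool_rot: [-3.141, -0.0, 1.816]
force: [1.9, 0.8, 1.7]
grip_width: 0.0622
t 6.3 chute pos [-196.2   38.4   68.3] w 0.0622
F chute 0.3 -2.0 1.7 M [ 0.21 -0.32 -0.02]
rotvec to target (tool) [-0.    -0.    -0.003] q [ 0.49  0.74 -0.4   1.72  0.39  0.76  0.14]
tool delta mm [1.2 0.4 0.3] world tgt [ 0.587 -0.191  0.068]
top [(0.63, [198.1, 259.2])] [(0.82, [224.8, 371.2]), (0.81, [244.1, 307.1]), (0.56, [176.2, 286.4]), (0.34, [196.8, 261.2])]
scene [(0.67, [190.0, 251.9]), (0.62, [109.2, 287.1])] [(0.92, [220.3, 253.3]), (0.92, [200.6, 177.3]), (0.62, [259.8, 141.0]), (0.25, [233.9, 303.2])]
```

View pics/top_a.png

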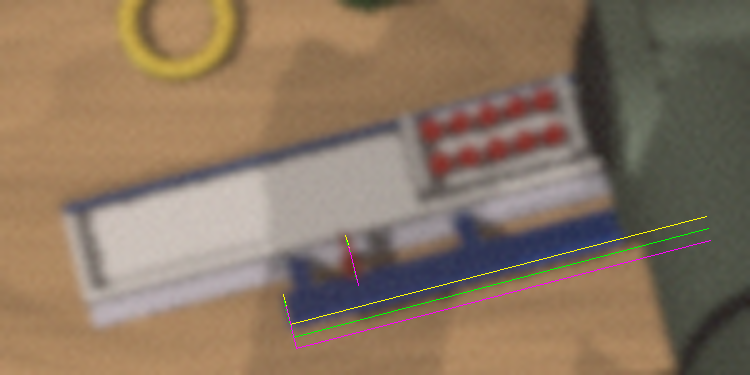

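View pics/scene_a.png

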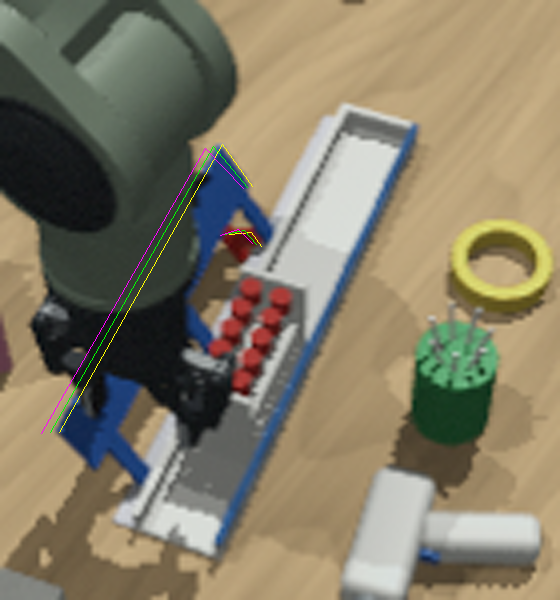

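The gate reads about 0.54 against the overlay lines, so I widen the fingers a little and push farther.

```bash
python3 -m inch '[{"dx":0,"dy":-3,"dz":0,"rx":0,"ry":0,"rz":0,"hand":-0.55},{"dx":0,"dy":-3,"dz":0,"rx":0,"ry":0,"rz":0,"hand":-0.66},{"dx":0,"dy":0,"dz":0,"rx":0,"ry":0,"rz":0,"hand":-0.66},{"dx":0,"dy":0,"dz":0,"rx":0,"ry":0,"rz":0,"hand":-0.66}]'; python3 go.py -195 38 68; python3 gate.py b
```

```text
clock: 7.0
position: [0.5812, -0.1939, 0.0684]
tool_rot: [-3.141, -0.0, 1.817]
force: [2.2, 0.9, 2.1]
grip_width: 0.0714
t 7.0 chute pos [-196.1   44.    68.4] w 0.0714
F chute 0.3 -2.4 2.1 M [ 0.12 -0.25 -0.06]
rotvec to target (tool) [-0.    -0.    -0.003] q [ 0.49  0.73 -0.4   1.74  0.39  0.75  0.14]
tool delta mm [1.1 6.  0.4] world tgt [ 0.587 -0.191  0.068]
top [(0.65, [196.5, 259.9])] [(0.86, [243.9, 307.6]), (0.84, [175.5, 288.6]), (0.57, [230.4, 372.4])]
scene [(0.58, [189.8, 246.4])] [(0.87, [202.4, 177.7]), (0.73, [259.3, 144.5]), (0.66, [218.7, 253.5])]
```

View pics/top_b.png

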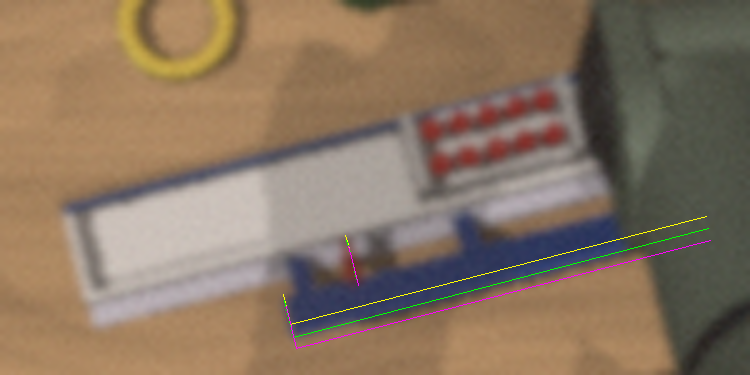

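View pics/scene_b.png

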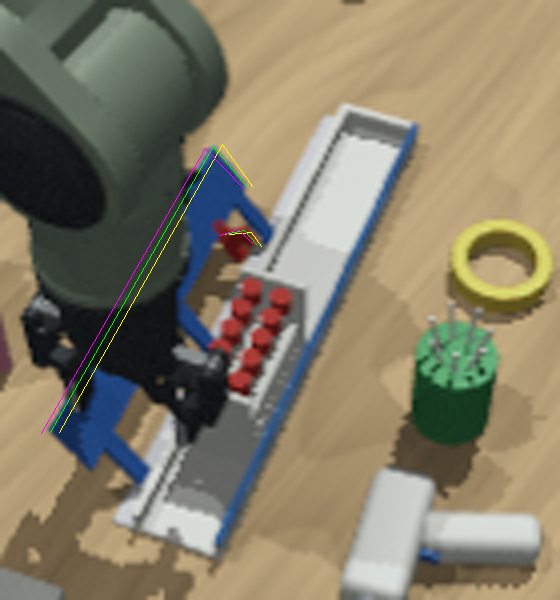

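```bash
cat > ang.py <<'E'
from h import *
from scipy.spatial.transform import Rotation
p=np.load('chute.npy');c,s=np.cos(p[2]),np.sin(p[2])
for n in("scene","top"):
    im,d=bot.grab_frame(n);I=im.astype(int);m=(I[...,2]>I[...,0]+30)&(I[...,2]>I[...,1]+20)&(d>0)
    v,u=np.nonzero(m);P=depthpts(n,np.c_[u,v],d[v,u]);e=P[:,:2]-p[:2]
    L=np.c_[e@[c,s]*1e3,e@[-s,c]*1e3,P[:,2]*1e3]
    k=(L[:,0]>-225)&(L[:,0]<45)&(L[:,1]>34)&(L[:,1]<120)&(L[:,2]>30)&(L[:,2]<108);L=L[k]
    a=np.arctan2(L[:,1]-39,L[:,2]-6);r=np.hypot(L[:,1]-39,L[:,2]-6);g=(r>52)
    print(n,g.sum(),'angle(median, inner face corr +3/r)',np.median(a[g]+3/r[g]).round(3),np.percentile(a[g],[20,80]).round(3),'rmax',np.percentile(r,97).round(0))
E
python3 ang.py
```

```text
scene 460 angle(median, inner face corr +3/r) 0.626 [0.56  0.605] rmax 94.0
top 436 angle(median, inner face corr +3/r) 0.613 [0.551 0.596] rmax 95.0
```

```bash
python3 -m inch '[{"dx":0,"dy":-3,"dz":0,"rx":0,"ry":0,"rz":-0.003,"hand":-0.66},{"dx":0,"dy":-2,"dz":0,"rx":0,"ry":0,"rz":0,"hand":-0.66},{"dx":5,"dy":0,"dz":0,"rx":0,"ry":0,"rz":0,"hand":-0.66},{"dx":5,"dy":0,"dz":0,"rx":0,"ry":0,"rz":0,"hand":-0.66},{"dx":5,"dy":0,"dz":0,"rx":0,"ry":0,"rz":0,"hand":-0.66},{"dx":5,"dy":0,"dz":0,"rx":0,"ry":0,"rz":0,"hand":-0.66},{"dx":5,"dy":0,"dz":0,"rx":0,"ry":0,"rz":0,"hand":-0.66},{"dx":5,"dy":0,"dz":0,"rx":0,"ry":0,"rz":0,"hand":-0.66},{"dx":5,"dy":0,"dz":0,"rx":0,"ry":0,"rz":0,"hand":-0.66},{"dx":5,"dy":0,"dz":0,"rx":0,"ry":0,"rz":0,"hand":-0.66}]'; python3 go.py -195 38 68; python3 ang.py; python3 gate.py c
```

```text
clock: 8.4
position: [0.5666, -0.1564, 0.0684]
tool_rot: [3.141, 0.001, 1.819]
force: [3.9, -3.7, 2.9]
grip_width: 0.071
t 8.4 chute pos [-156.1   48.9   68.4] w 0.071
F chute -4.5 -2.8 2.9 M [-1.01 -0.62 -0.  ]
rotvec to target (tool) [ 0.     0.001 -0.001] q [ 0.44  0.7  -0.4   1.8   0.4   0.71  0.08]
tool delta mm [-38.8  10.9   0.4] world tgt [ 0.587 -0.191  0.068]
scene 544 angle(median, inner face corr +3/r) 0.671 [0.6   0.649] rmax 94.0
top 373 angle(median, inner face corr +3/r) 0.656 [0.59  0.639] rmax 94.0
top [(0.7, [197.8, 258.9]), (0.32, [240.7, 137.7])] [(0.62, [179.2, 283.1]), (0.61, [228.0, 371.4]), (0.54, [242.4, 308.7])]
scene [(0.59, [186.8, 250.1])] [(0.7, [261.6, 288.0]), (0.66, [213.0, 255.2]), (0.65, [202.2, 177.3]), (0.63, [262.8, 144.2])]
```

View pics/scene_c.png

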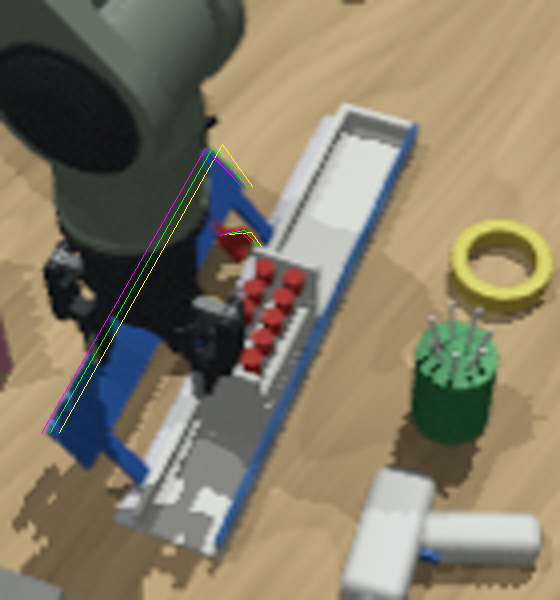

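View pics/top_c.png

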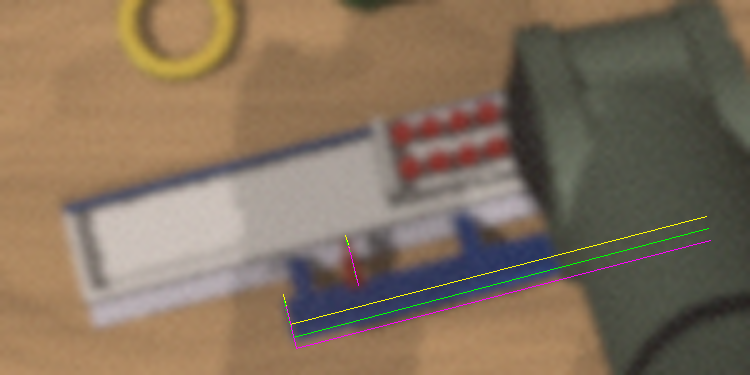

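```bash
python3 -m inch '[{"dx":6,"dy":0,"dz":0,"rx":0,"ry":0,"rz":0,"hand":-0.66},{"dx":6,"dy":0,"dz":0,"rx":0,"ry":0,"rz":0,"hand":-0.66},{"dx":6,"dy":0,"dz":0,"rx":0,"ry":0,"rz":0,"hand":-0.66},{"dx":6,"dy":0,"dz":0,"rx":0,"ry":0,"rz":0,"hand":-0.66},{"dx":6,"dy":0,"dz":0,"rx":0,"ry":0,"rz":0,"hand":-0.66},{"dx":6,"dy":0,"dz":0,"rx":0,"ry":0,"rz":0,"hand":-0.66},{"dx":6,"dy":0,"dz":0,"rx":0,"ry":0,"rz":0,"hand":-0.66},{"dx":6,"dy":0,"dz":0,"rx":0,"ry":0,"rz":0,"hand":-0.66},{"dx":6,"dy":0,"dz":0,"rx":0,"ry":0,"rz":0,"hand":-0.66},{"dx":6,"dy":0,"dz":0,"rx":0,"ry":0,"rz":0,"hand":-0.66}]'; python3 go.py 8 49 68; python3 ang.py; python3 gate.py d
```

```text
clock: 9.8
position: [0.5519, -0.0988, 0.0684]
tool_rot: [3.141, 0.001, 1.819]
force: [2.9, -4.7, 2.2]
grip_width: 0.0705
t 9.8 chute pos [-96.7  48.9  68.4] w 0.0705
F chute -5.3 -1.7 2.2 M [-0.91 -0.58 -0.  ]
rotvec to target (tool) [ 0.     0.001 -0.001] q [ 0.35  0.67 -0.39  1.88  0.4   0.67 -0.03]
tool delta mm [104.7  -0.2   0.3] world tgt [0.526 0.003 0.068]
scene 693 angle(median, inner face corr +3/r) 0.668 [0.599 0.65 ] rmax 95.0
top 228 angle(median, inner face corr +3/r) 0.653 [0.59 0.64] rmax 94.0
top [(0.86, [197.9, 259.1]), (0.49, [158.4, 138.6])] [(0.88, [228.7, 373.2]), (0.64, [181.8, 265.9])]
scene [(0.86, [187.6, 251.8])] [(0.94, [199.2, 265.6]), (0.62, [201.3, 177.5]), (0.58, [259.8, 141.2])]
```

View pics/scene_d.png

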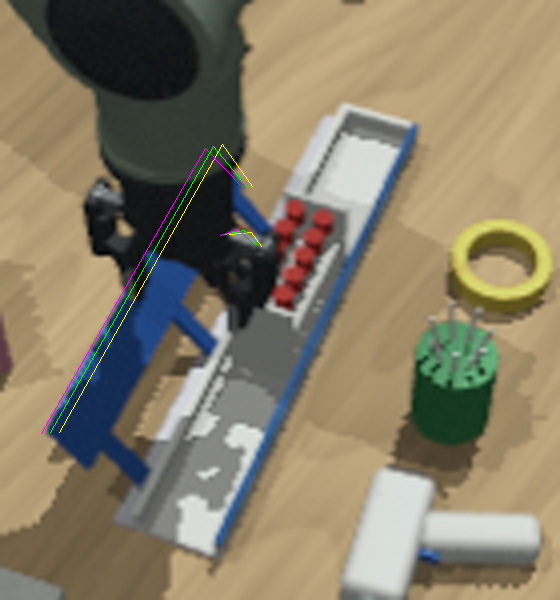

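View pics/top_d.png

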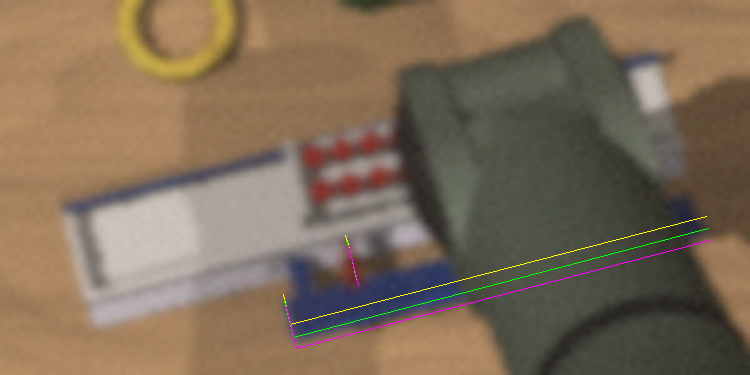

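```bash
python3 -m inch '[{"dx":6,"dy":0,"dz":0,"rx":0,"ry":0,"rz":0,"hand":-0.66},{"dx":6,"dy":0,"dz":0,"rx":0,"ry":0,"rz":0,"hand":-0.66},{"dx":6,"dy":0,"dz":0,"rx":0,"ry":0,"rz":0,"hand":-0.66},{"dx":6,"dy":0,"dz":0,"rx":0,"ry":0,"rz":0,"hand":-0.66},{"dx":6,"dy":0,"dz":0,"rx":0,"ry":0,"rz":0,"hand":-0.66},{"dx":6,"dy":0,"dz":0,"rx":0,"ry":0,"rz":0,"hand":-0.66},{"dx":6,"dy":0,"dz":0,"rx":0,"ry":0,"rz":0,"hand":-0.66},{"dx":6,"dy":0,"dz":0,"rx":0,"ry":0,"rz":0,"hand":-0.66},{"dx":6,"dy":0,"dz":0,"rx":0,"ry":0,"rz":0,"hand":-0.66},{"dx":6,"dy":0,"dz":0,"rx":0,"ry":0,"rz":0,"hand":-0.66}]'; python3 go.py 15 49 68; python3 ang.py
```

```text
clock: 11.2
position: [0.5372, -0.0407, 0.0683]
tool_rot: [3.142, 0.001, 1.819]
force: [3.6, -4.7, 1.9]
grip_width: 0.0711
t 11.2 chute pos [-36.7  48.9  68.3] w 0.0711
F chute -5.4 -2.3 1.9 M [-0.96 -0.61 -0.03]
rotvec to target (tool) [ 0.     0.001 -0.001] q [ 0.25  0.65 -0.39  1.94  0.4   0.64 -0.15]
tool delta mm [51.7 -0.1  0.3] world tgt [0.524 0.009 0.068]
scene 886 angle(median, inner face corr +3/r) 0.67 [0.604 0.649] rmax 95.0
top 76 angle(median, inner face corr +3/r) 0.651 [0.578 0.632] rmax 94.0
```

```bash
python3 -m inch '[{"dx":6,"dy":0,"dz":0,"rx":0,"ry":0,"rz":0,"hand":-0.66},{"dx":6,"dy":0,"dz":0,"rx":0,"ry":0,"rz":0,"hand":-0.66},{"dx":6,"dy":0,"dz":0,"rx":0,"ry":0,"rz":0,"hand":-0.66},{"dx":6,"dy":0,"dz":0,"rx":0,"ry":0,"rz":0,"hand":-0.66},{"dx":6,"dy":0,"dz":0,"rx":0,"ry":0,"rz":0,"hand":-0.66},{"dx":6,"dy":0,"dz":0,"rx":0,"ry":0,"rz":0,"hand":-0.66},{"dx":6,"dy":0,"dz":0,"rx":0,"ry":0,"rz":0,"hand":-0.66},{"dx":5,"dy":0,"dz":0,"rx":0,"ry":0,"rz":0,"hand":-0.66},{"dx":4,"dy":0,"dz":0,"rx":0,"ry":0,"rz":0,"hand":-0.66},{"dx":0,"dy":0,"dz":0,"rx":0,"ry":0,"rz":0,"hand":-0.66}]'; python3 go.py 15 49 68; python3 ang.py;python3 gate.py e; python3 - <<'E'
from h import *
p=np.load('chute.npy');c,s=np.cos(p[2]),np.sin(p[2])
im,d=bot.grab_frame("scene");im=im.astype(int);m=(im[...,0]>130)&(im[...,1]<70)&(im[...,2]<80)
v,u=np.nonzero(m);P=depthpts("scene",np.c_[u,v],d[v,u]);e=P[:,:2]-p[:2];L=np.c_[e@[c,s],e@[-s,c],P[:,2]]*1000
k=(abs(L[:,0]-60)<100)&(abs(L[:,1])<35)&(L[:,2]>75);print(k.sum(),np.percentile(L[k],[3,50,97],axis=0))
E
```

```text
clock: 12.3
position: [0.5246, 0.0093, 0.0683]
tool_rot: [3.142, 0.0, 1.82]
force: [2.9, -0.2, 1.3]
grip_width: 0.0707
t 12.3 chute pos [14.9 48.8 68.3] w 0.0707
F chute -0.9 -2.8 1.3 M [ 0.   -0.3   0.04]
rotvec to target (tool) [ 0.  0. -0.] q [ 0.15  0.63 -0.39  1.97  0.4   0.61 -0.24]
tool delta mm [ 0.1 -0.2  0.3] world tgt [0.524 0.009 0.068]
scene 1000 angle(median, inner face corr +3/r) 0.666 [0.601 0.647] rmax 95.0
top 3 angle(median, inner face corr +3/r) 0.679 [0.612 0.65 ] rmax 100.0
top [] [(0.76, [225.9, 372.8]), (0.7, [243.7, 307.7]), (0.58, [177.2, 385.3]), (0.55, [190.2, 232.4])]
scene [(0.73, [188.6, 252.4])] [(0.73, [258.6, 142.3]), (0.7, [173.0, 279.6]), (0.67, [201.5, 178.9]), (0.22, [197.5, 312.4])]
75 [[ 37.5338668  -18.48641881  88.71830933]
 [ 87.50676451 -11.99310766  92.26619348]
 [124.10339794  12.04161678  96.30309333]]
```

View pics/scene_e.png

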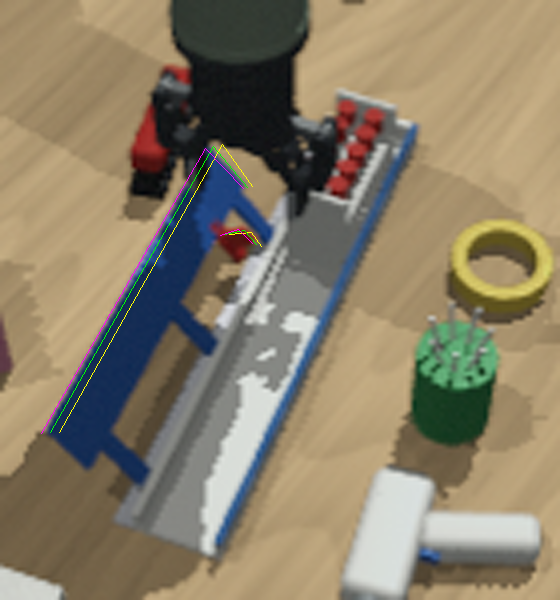

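Rack mid is at about 83 to 87 mm, so its rear is about 27 mm past the tongue's centre, and the gate is held at 0.67. I back off the rack and ease the gate shut.

```bash
python3 -m inch '[{"dx":-4,"dy":0,"dz":0,"rx":0,"ry":0,"rz":0,"hand":-0.66},{"dx":-6,"dy":0,"dz":0,"rx":0,"ry":0,"rz":0,"hand":-0.66},{"dx":0,"dy":5,"dz":0,"rx":0,"ry":0,"rz":0,"hand":-0.66},{"dx":0,"dy":5,"dz":0,"rx":0,"ry":0,"rz":0,"hand":-0.66},{"dx":0,"dy":5,"dz":0,"rx":0,"ry":0,"rz":0,"hand":-0.66},{"dx":0,"dy":5,"dz":0,"rx":0,"ry":0,"rz":0,"hand":-0.66},{"dx":0,"dy":5,"dz":0,"rx":0,"ry":0,"rz":0,"hand":-0.66},{"dx":0,"dy":5,"dz":0,"rx":0,"ry":0,"rz":0,"hand":-0.66},{"dx":0,"dy":5,"dz":0,"rx":0,"ry":0,"rz":0,"hand":-0.66},{"dx":0,"dy":5,"dz":0,"rx":0,"ry":0,"rz":0,"hand":-0.66}]'; python3 go.py 5 -20 68; python3 -m inch '[{"dx":0,"dy":5,"dz":0,"rx":0,"ry":0,"rz":0,"hand":-0.66},{"dx":0,"dy":5,"dz":0,"rx":0,"ry":0,"rz":0,"hand":-0.66},{"dx":0,"dy":5,"dz":0,"rx":0,"ry":0,"rz":0,"hand":-0.66},{"dx":0,"dy":5,"dz":0,"rx":0,"ry":0,"rz":0,"hand":-0.66},{"dx":0,"dy":5,"dz":0,"rx":0,"ry":0,"rz":0,"hand":-0.66},{"dx":0,"dy":4,"dz":0,"rx":0,"ry":0,"rz":0,"hand":-0.66},{"dx":0,"dy":0,"dz":0,"rx":0,"ry":0,"rz":0,"hand":-0.66}]'; python3 go.py 5 -20 68; python3 gate.py f 0
```

```text
clock: 13.75
position: [0.5661, 0.0097, 0.0682]
tool_rot: [-3.142, -0.0, 1.82]
force: [1.7, 1.0, 1.5]
grip_width: 0.0705
t 13.75 chute pos [ 5.   8.4 68.2] w 0.0705
F chute 0.5 -1.9 1.5 M [ 0.1  -0.22  0.01]
rotvec to target (tool) [-0. -0.  0.] q [ 0.15  0.68 -0.39  1.86  0.39  0.68 -0.22]
tool delta mm [-0.  28.4  0.2] world tgt [0.594 0.017 0.068]
clock: 14.45
position: [0.5941, 0.0168, 0.0681]
tool_rot: [-3.141, -0.0, 1.82]
force: [-0.5, 0.5, 0.4]
grip_width: 0.0708
t 14.45 chute pos [  5.  -20.4  68.1] w 0.0708
F chute 0.6 0.4 0.4 M [-0.03 -0.01 -0.01]
rotvec to target (tool) [-0. -0. -0.] q [ 0.14  0.71 -0.39  1.79  0.38  0.72 -0.21]
tool delta mm [-0.  -0.4  0.1] world tgt [0.594 0.017 0.068]
top [(0.45, [157.4, 227.8])] [(0.77, [191.0, 233.1]), (0.6, [227.0, 369.9])]
scene [(0.65, [190.9, 261.1])] [(0.92, [172.2, 278.4]), (0.88, [260.2, 144.8]), (0.78, [201.7, 176.8])]
```

View pics/scene_f.png

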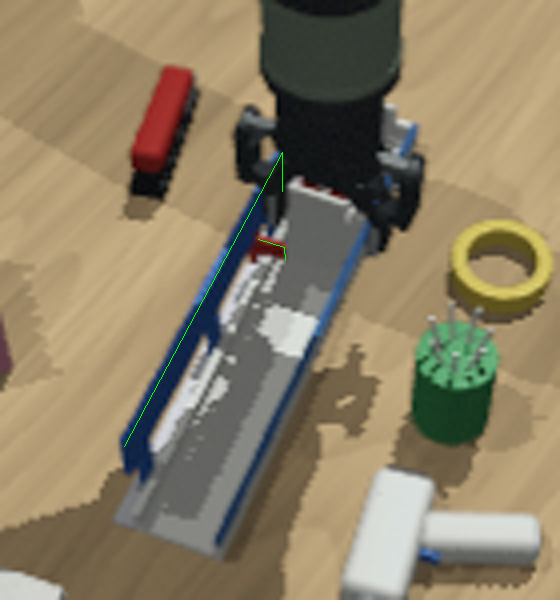

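The gate is shut and the wrist force is near zero. I lift straight up.

```bash
python3 -m inch '[{"dx":-2,"dy":0,"dz":-10,"rx":0,"ry":0,"rz":0,"hand":-0.66},{"dx":0,"dy":0,"dz":-20,"rx":0,"ry":0,"rz":0,"hand":-0.66},{"dx":0,"dy":0,"dz":-25,"rx":0,"ry":0,"rz":0,"hand":-0.66},{"dx":0,"dy":0,"dz":-25,"rx":0,"ry":0,"rz":0,"hand":-0.66},{"dx":0,"dy":0,"dz":-25,"rx":0,"ry":0,"rz":0,"hand":-0.66},{"dx":-20,"dy":0,"dz":-25,"rx":0,"ry":0,"rz":0,"hand":-0.66},{"dx":-25,"dy":0,"dz":-20,"rx":0,"ry":0,"rz":0,"hand":-0.66},{"dx":-25,"dy":0,"dz":0,"rx":0,"ry":0,"rz":0,"hand":-0.66},{"dx":-25,"dy":0,"dz":0,"rx":0,"ry":0,"rz":0,"hand":-0.66},{"dx":-20,"dy":0,"dz":0,"rx":0,"ry":0,"rz":0,"hand":-0.66}]';python3 -m inch '[{"dx":-25,"dy":0,"dz":0,"rx":0,"ry":0,"rz":0,"hand":-0.66},{"dx":-25,"dy":0,"dz":0,"rx":0,"ry":0,"rz":0,"hand":-0.66},{"dx":-25,"dy":0,"dz":0,"rx":0,"ry":0,"rz":0,"hand":-0.66},{"dx":-25,"dy":0,"dz":0,"rx":0,"ry":0,"rz":0,"hand":-0.66},{"dx":-15,"dy":0,"dz":0,"rx":0,"ry":0,"rz":0,"hand":-0.66},{"dx":0,"dy":0,"dz":0,"rx":0,"ry":0,"rz":0,"hand":-0.66},{"dx":0,"dy":0,"dz":0,"rx":0,"ry":0,"rz":0,"hand":-0.66}]'; python3 go.py; python3 gate.py g 0; python3 - <<'E'
from h import *
p=np.load('chute.npy');c,s=np.cos(p[2]),np.sin(p[2])
for n in("scene","top"):
    im,d=bot.grab_frame(n);cv2.imwrite(f"pics/{n}_fin.png",im[:,:,::-1]);im=im.astype(int);m=(im[...,0]>130)&(im[...,1]<70)&(im[...,2]<80)
    v,u=np.nonzero(m);P=plane(n,np.c_[u,v],.091);e=P[:,:2]-p[:2];L=np.c_[e@[c,s],e@[-s,c]]*1000
    k=(abs(L[:,0]-85)<60)&(abs(L[:,1])<35);print(n,k.sum(),L[k].mean(0),np.percentile(L[k],[3,97],axis=0))
E
```

```text
clock: 15.75
position: [0.6228, -0.0985, 0.2193]
tool_rot: [3.141, 0.001, 1.819]
force: [0.3, 0.4, -0.9]
grip_width: 0.0712
clock: 16.45
position: [0.6509, -0.2073, 0.2185]
tool_rot: [3.141, -0.001, 1.82]
force: [-0.0, 0.4, -0.9]
grip_width: 0.0708
t 16.45 chute pos [-226.3  -20.3  218.5] w 0.0708
F chute 0.4 -0.1 -0.9 M [ 0.06 -0.04  0.02]
rotvec to target (tool) [ 0.    -0.001  0.   ] q [ 0.48  0.66 -0.42  1.43  0.28  1.12  0.26]
top [(0.56, [188.7, 256.9])] [(0.86, [245.1, 309.4]), (0.79, [192.4, 230.6]), (0.65, [228.3, 371.3])]
scene [(0.69, [192.2, 259.0]), (0.39, [194.5, 254.8])] [(0.89, [175.5, 278.7]), (0.7, [260.6, 141.9]), (0.63, [203.2, 178.4])]
scene 111 [80.20629429 -2.64887879] [[ 40.1347393  -18.05154177]
 [121.01058687  13.38794842]]
top 48 [82.56737457 -5.27617596] [[ 40.4121587  -18.20045589]
 [120.64230182   9.7988757 ]]
```

View pics/scene_g.png

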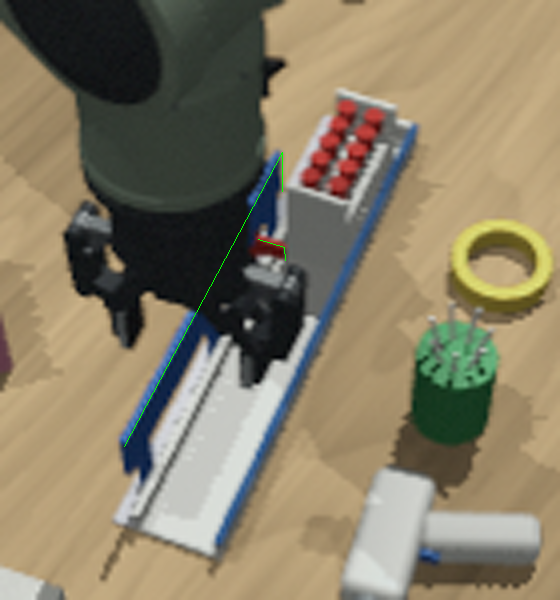

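View pics/top_fin.png

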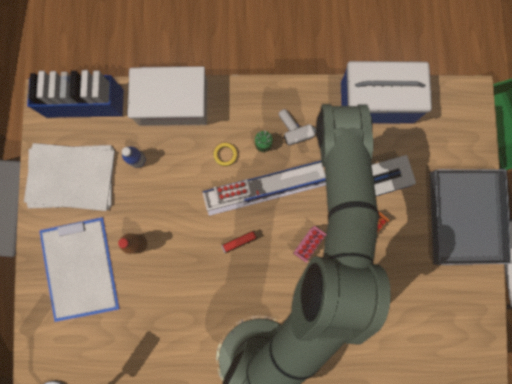

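The scene view shows the gate on its shut outline, with the tongue at crop (270,247) clear of the rack. The caps put rack mid at x ≈ 80 to 82 mm (need 60 or more). The hand is at z = 0.22 m with no contact, and everything else is where it was in the first top view.

```bash
python3 -c "
from workcell import bot
print(bot.job_done())"
```

```text
the job is handed in; nothing more can be done
None
```

The rack is completely past the red tongue, the gate has sprung shut behind it, and the job was handed in with the clock at about 17 s of the 42 s allowed.

- **How it was done:** One fingertip swung the gate to about 0.67 rad and held it there. The other finger pushed the rack's rear plate along the chute. I then backed off the rack by 10 mm, eased the gate shut with the finger, and lifted the hand away.
- **Rack position:** In both cameras, rack mid is at x ≈ 80–82 mm, where 60 mm or more is needed. Its rear plate is therefore about 25 mm past the tongue's centre.
- **Gate while pushing:** The scene camera read 0.67 rad all along the push, and the top camera read 0.65 until the arm hid the gate at the end. The tongue is clear from 0.55 on.
- **Gate after release:** It lies on the shut outline in the scene view.
- **Forces:** The highest wrist force I read was about 7 N. With the hand clear, the reading was about 1 N, close to zero.
- **Other objects:** By eye, the visible bystanders stand where they did in the first top picture. The arm partly hid the orange rack and the carton, so those two could only be checked in part.
- **Disagreements:**
  - The gate opened less than the finger-position figures predicted, so I set its angle from the depth images instead.
  - One scene-camera reading while the finger was still on the rack put rack mid at about 87 mm. It came from partly hidden caps, and the later clear views gave 80–82 mm.

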